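# Reach a tooth die from under the bench riser

## Task

A tooth die has got under the low clear riser. Pick up the reacher by its handle, get the die out through the riser's open front by squeezing the trigger so that the jaws hold it gently but firmly (the crown is fragile; feel for the squeeze, and do not lean on the bench or the riser), and stand it upright near the middle of the green pad without dropping it or touching it with your fingers. Then let go with the jaws and lay the reacher flat on the bare bench, its trigger released, leaving everything else where it is.

Things in the scene. Friction and masses are not known exactly. Their poses are not given: they have to be found in the camera images.
- reacher_grip (a point): Handle centre of the squeeze reacher, 47 mm above its underside. Reacher axes: x ahead to the jaws, z up, y from blue fixed plate to orange trigger plate. The upright plates are 60 mm long in x, top at 78 mm, bottom at 8 (fixed) and 14 mm (trigger), outer faces 62 mm apart (y -31, +31): pinch them from above, squeeze along y. Mass 0.32 kg, centre of mass about 28 mm ahead.
- reacher_shaft (a point): Point on the reacher's underside, 100 mm ahead of the handle's centre. The reacher's underside is flat from 45 mm behind the handle's centre to 147 mm ahead of it; handle foot 62 mm wide, 8 mm high; ahead of the handle nothing is higher than 24 mm above the underside.
- reacher_tip (a point): Point on the underside plane, 180 mm ahead of the handle's centre, on the centre line between the jaws. Jaws: x from 147 to 205 mm ahead of the handle's centre, 1.5 to 23.5 mm above the underside. Fixed jaw: inner face at y = -26 mm plus a setting of 0 to 14 mm, left at some unknown value. Moving jaw: inner face at y = +26 mm less the trigger's travel. Open, they span y -35 to +35 mm.
- trigger (a joint): Travel of the trigger plate towards the fixed plate, m: 0 released, 0.040 fully squeezed. A return spring pushes it out with 6 N at 0, rising 0.05 N per mm. In a gripper both plates move inwards, so the reacher shifts sideways (+y) by half the travel relative to the gripper.
- trigger_face (a point): Centre of the trigger plate's outer face, 47 mm up. The jaws meet a 20 mm thing after 18 to 32 mm of travel, depending on the unknown setting. From there the moving jaw gives on a spring in it: the squeeze starts at 2 N and grows 4 N per further mm (14 mm at most); a 20 N grip on the plates would squeeze the thing with about 12 N.
- die_mid (a point): Centre (12 mm above its underside) of the tooth die: a red stone base, 20 mm square and 15 mm tall, with a white ceramic crown 17 mm across on top, 24 mm tall in all, 20 to 40 g. Squeezed with more than 9 N it cracks; 3 N or more holds it. It stands upright on the bench under the riser. x, y: normal to the base's sides (within 0.3 rad of the riser's); z up.
- riser: Low clear acrylic riser, fixed to the bench: 170 mm deep (its x), 270 mm wide (its y), a 6 mm top over a gap 38 mm high (side rails up to 48 mm), 6 mm side walls, a kerb 10 mm high and 8 mm thick along its rear edge; the front (-x side) is fully open; the gap's floor is the bench. Origin at the bench under its centre; x points from the open front into the gap.
- pad: Green set-down pad, 110 x 110 mm, 4 mm thick, fixed to the bench; origin at the bench under its centre.
- dropper: Bystander: amber glass dropper bottle, 28 mm across, 75 mm tall, standing on top of the clear riser at a rear corner.
- liquid: Bystander: white plastic bottle, 36 mm across, 85 mm tall, behind the middle of the work area.
- dappen: Bystander: small glass cup, 48 mm across, 35 mm tall.
- model: Bystander: yellow plaster jaw model with white teeth, 55 x 66 x 28 mm.
- pot: Bystander: blue ceramic pot, 64 mm across, 60 mm tall.
- spatula: Bystander: spatula, 160 mm long, lying flat (origin: middle of its underside).
- powder: Bystander: clear jar with a blue cap, 52 mm across, 55 mm tall.

How it is judged:
By the outcome, as a careful person would: the job done as asked, in the order asked, and still so for the second after the job is handed in, with the robot touching nothing.
It also fails if it takes over 72 s, if anything falls off the work surface, if the arm or the gripper's body presses on something with over 40 N, if the wrist force passes 120 N, or if a joint passes its speed limit or range.

## Robot

A 6-joint arm with a two-finger parallel gripper is mounted at the origin on the work surface. World frame = base frame: x ahead of the robot, y to its left, z up, the work surface at z = 0. Lengths are in m, angles in rad, forces in N, time in s.
With the tool pointing down it reaches from about 0.4 to 0.825 m from the base axis. Payload 7 kg.
Tool frame: the origin (TCP) lies on the centre line of the jaws, within the pads' length; the fingertips stand tip_reach ahead of it and the grasp point (between the pads) is the TCP (tip_reach is the distance from the TCP to the fingertips, in m); z points along the fingers, y is the line along which they close (so a half turn about z gives the same grasp; the last joint's range is limited). The gripper opens to 88 mm and grips with 3 to 60 N. Pads are 19 mm wide; open, the fingers measure 130 mm over their backs; the gripper's body (78 mm by 193 mm) begins 47 mm behind the grasp point.
Start: joints at [1.635, 0.359, 0.012, 0, -1.224, -0.288], TCP at [0.15, 0.658, 0.246] pointing down, gripper open.
Joint ranges: [-3.07, 3.07], [-1.43, 2.12], [-1.02, 1.25], [-3.03, 1.67], [-3.05, -0], [-3.03, 3.03]. Speed limits (rad/s): [2.39, 2.39, 3.01, 3.14, 3.14, 3.14].

## Interface

Orientations are given as [roll, pitch, yaw] about the fixed x, y, z axes, in that order (R = Rz(yaw) Ry(pitch) Rx(roll)).
In Python, from station import get_state, grab_frame, calibration, job_done, find_in, mark_of, tip_reach gives the robot as it stands.
- The arm moves only by the shell command python3 -m handwheel 'ROWS' [OPENING] [FORCE]. ROWS is JSON, a list of rows, each an object with "delta_pos": the shift along the world's x, y, z in units of 30 mm (1.0 is 30 mm), a list of three; "dr": the turn, a rotation vector about the world's x, y, z in degrees, a list of three. In form: [{"delta_pos": [tx, ty, tz], "dr": [rx, ry, rz]}, ...]. A call has 1 to 10 rows; each row shifts and turns the commanded pose from where the row before left it; what a row does not reach is not made up. A row lasts 1/10 s, in which the tool goes at most 50 mm and 8.59 degrees, less where a joint would pass 70% of its speed; a pose out of reach is approached as far as the arm can. A call is refused whole if a number of a shift passes 1 or a number of a turn 8.59, either way. A call with a gripper value outside its range is refused whole. OPENING is the closure, from -1 (fully open) to 1 (shut), set as the call begins (- or left out, the last holds). The fingers move at their own pace and stop on an object; FORCE is the grip in N (left out, the last holds). Time passes only in rows, so rows that do not move let the fingers close. It gives the time, the measured TCP pose, the force, the opening and the grip force at its end, in the units of the state.
- get_state(): the state, without advancing time (a new reading comes with each control period).
- grab_frame(name): name is "scene" or "top"; returns the picture (400x640x3 uint8, red, green, blue); there is no depth.
- calibration(name): a dict with "fx", "fy", "cx", "cy" (pixels), "k1" (the pictures are not rectified: a ray, as slopes to the right and down, at radius r is drawn at 1 + k1 r^2 times it, then the intrinsics apply), "extrinsics" (4x4, takes a point from world to camera coordinates). Camera axes: x right, y down, z forward; pixel columns grow to the right and rows downward; lengths in m; the calibration is good to about 2 mm. A picture is of the moment at which its call begins. calibration takes no time and is no camera call.
- job_done(): hands the job in; it is judged then, once.
Trained networks look in the newest picture that a camera, given by its name, has taken for a name from the list of things; names that differ only in an ending like _2 or _b are one class to them, and where a whole thing is asked for, a point or a joint stands for the part that bears it (a point fixed in the world has none). Each returns a list of dicts, best first, with "conf" (0 to 1); they miss things now and then, are a little off and sometimes report something else, mostly with a low value. They report only what shows in the picture. A call takes as long as a camera call.
- find_in(camera, query): "location" ([column, row] in pixels, amid what is visible of it).
- mark_of(camera, query): "location" ([column, row] in pixels: a listed point, or the origin of a listed thing).
The state is a dict: "t": time; "q": joint angles; "qd": joint speeds; "joint_efforts": joint torques, N m; "eef_pos": TCP position; "ee_rot": TCP orientation; "force": force on the tool from outside, world axes, zero at the start; "moment": the same for the moment, N m; "width": finger opening in m; "gripper_force": force on a finger pad.
Only numpy, scipy, OpenCV 4.12 (cv2) and the standard library are available. Lean on these libraries where they do the work, as an engineer would, in place of code of your own. Each camera call takes 0.05 s, during which the arm holds its last target. There are 200 camera calls.

## Working session

There is one attempt and no reset: what is moved stays moved. The work goes in short steps, Python scripts to look and compute and a shell command to move; the robot and the scene stay as the last step left them, time stands still between calls to the robot, and variables do not carry over. Pictures are saved under pics/ and viewed, at most 12 in all, crops included, and the job is handed in when it is done.

```bash
mkdir -p pics; ls
cat > h.py <<'E'
import numpy as np, cv2
from station import *
def ray(cam,px):
    c=calibration(cam); E=np.array(c["extrinsics"])
    d=np.array([(px[0]-c["cx"])/c["fx"],(px[1]-c["cy"])/c["fy"]])
    u=d.copy()
    for _ in range(20): u=d/(1+c["k1"]*(u@u))
    R=E[:3,:3]; o=-R.T@E[:3,3]; v=R.T@np.array([u[0],u[1],1]); return o,v
def atz(cam,px,z):
    o,v=ray(cam,px); return o+v*(z-o[2])/v[2]
def proj(cam,P):
    c=calibration(cam); E=np.array(c["extrinsics"]); p=E[:3,:3]@np.array(P)+E[:3,3]
    u=p[:2]/p[2]; u=u*(1+c["k1"]*(u@u)); return np.array([c["fx"]*u[0]+c["cx"],c["fy"]*u[1]+c["cy"]])
def save(cam,name): 
    f=grab_frame(cam); cv2.imwrite(f"pics/{name}.png",f[:,:,::-1]); return f
E
python3 - <<'E'
from h import *
s=get_state(); print(s, tip_reach if not callable(tip_reach) else tip_reach())
Z=dict(reacher_grip=.047,reacher_shaft=0,reacher_tip=0,trigger_face=.047,die_mid=.012,riser=0,pad=0,dropper=.044,liquid=0,dappen=0,model=0,pot=0,spatula=0,powder=0)
for cam in ("top","scene"):
    save(cam,cam+"0")
    o,_=ray(cam,(320,200)); print(cam,o.round(3))
    for k,z in Z.items():
        r=mark_of(cam,k)[:2]
        print(k,[(np.round(a["location"]),round(a["conf"],2),atz(cam,a["location"],z)[:2].round(3)) for a in r])
E
```

```text
pics
{'t': 0.0, 'q': array([ 1.63510637e+00,  3.59383967e-01,  1.10477367e-02, -3.59072635e-04,
       -1.22411959e+00, -2.88128335e-01]), 'qd': array([-7.33852551e-04, -5.62885219e-06, -3.76572158e-05,  2.25443432e-03,
       -2.74266119e-04, -3.27011998e-04]), 'joint_efforts': array([-2.75808407e-04, -5.82708907e+01,  2.93055117e+01,  6.99730933e+00,
        6.87092674e-03, -1.55447933e-04]), 'eef_pos': array([0.14972063, 0.65770053, 0.24461811]), 'ee_rot': array([ 3.13990564e+00, -1.47969537e-04, -2.23940449e-01]), 'force': array([ 0.0279574 , -0.54296283,  0.57103612]), 'moment': array([-0.02814252, -0.03512579,  0.04103006]), 'gripper_force': 0.0, 'width': 0.08776731506957228} 0.019
top [0.321 0.006 1.306]
reacher_grip [(array([299., 239.]), 0.89, array([0.459, 0.074]))]
reacher_shaft []
reacher_tip [(array([367., 250.]), 0.95, array([ 0.437, -0.111]))]
trigger_face [(array([299., 226.]), 0.74, array([0.493, 0.074]))]
die_mid [(array([177., 156.]), 0.33, array([0.69 , 0.427]))]
riser [(array([272., 165.]), 0.73, array([0.67 , 0.161])), (array([237., 147.]), 0.39, array([0.721, 0
[... 736 characters left out ...]
.56, array([ 0.454, -0.119]))]
trigger_face [(array([345., 190.]), 0.55, array([0.489, 0.06 ]))]
die_mid []
riser [(array([369., 259.]), 0.88, array([0.668, 0.159]))]
pad [(array([241., 230.]), 0.63, array([ 0.653, -0.181]))]
dropper [(array([405., 268.]), 0.59, array([0.705, 0.246])), (array([240., 228.]), 0.19, array([ 0.684, -0.168]))]
liquid [(array([482., 290.]), 0.63, array([0.692, 0.431]))]
dappen [(array([172., 191.]), 0.53, array([ 0.564, -0.422]))]
model [(array([477., 229.]), 0.83, array([0.501, 0.418]))]
pot [(array([482., 286.]), 0.58, array([0.68 , 0.431]))]
spatula [(array([463., 196.]), 0.88, array([0.384, 0.38 ]))]
powder [(array([154., 217.]), 0.9, array([ 0.666, -0.423]))]
```

Run:
```python
import cv2
a=cv2.imread('pics/top0.png')[100:300,150:500]; cv2.imwrite('pics/top0c.png',cv2.resize(a,None,fx=2.28,fy=2.28,interpolation=2))
a=cv2.imread('pics/scene0.png')[150:330,200:460]; cv2.imwrite('pics/scene0c.png',cv2.resize(a,None,fx=3,fy=3,interpolation=2))
```

```text
(no output)
```

View pics/top0c.png

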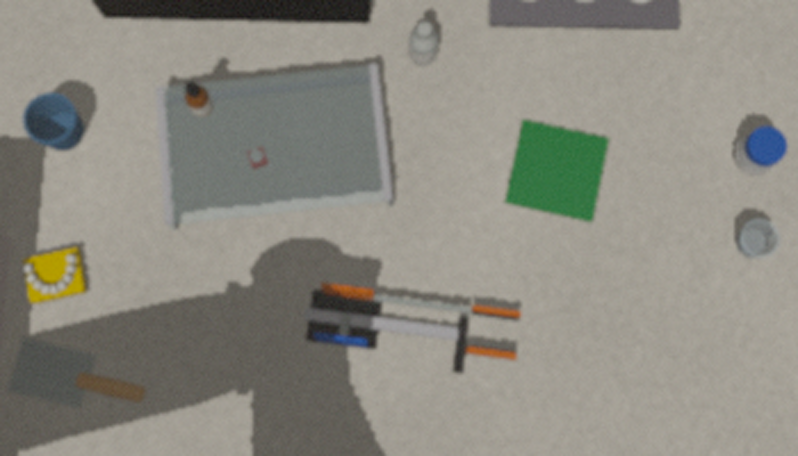

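View pics/scene0c.png

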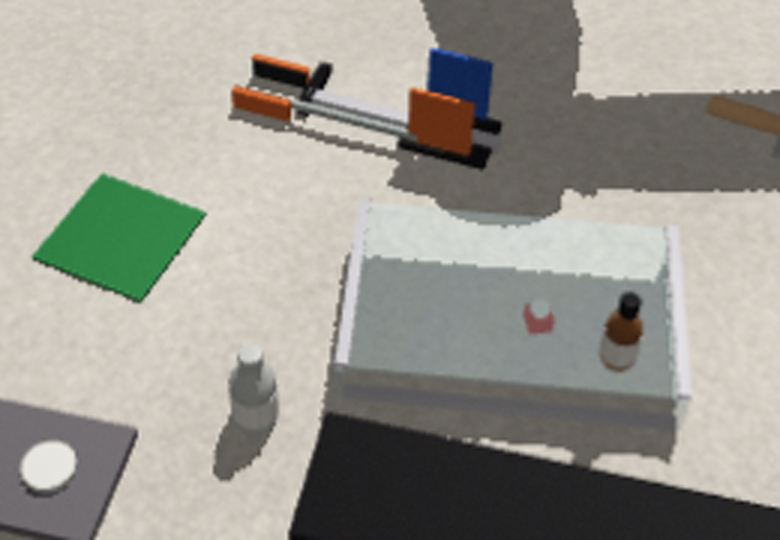

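The reacher points to the robot's right (-y) with its trigger towards +x. The riser is open towards the robot, with the die near crop pixel (257,157). The pad is empty. Next I'll take sub-pixel measurements from colour blobs.

```bash
cat > blob.py <<'E'
from h import *
def blobs(f,lo,hi,amin=6):
    hsv=cv2.cvtColor(f,cv2.COLOR_RGB2HSV); m=cv2.inRange(hsv,lo,hi)
    n,l,st,c=cv2.connectedComponentsWithStats(m)
    out=[]
    for i in range(1,n):
        if st[i,4]>=amin:
            p=np.argwhere(l==i)[:,::-1].astype(np.float32); out.append((st[i,4],c[i],cv2.minAreaRect(p),p))
    return out
E
python3 - <<'E'
from blob import *
for cam in("top","scene"):
    f=cv2.imread(f'pics/{cam}0.png')[:,:,::-1].copy()
    for nm,lo,hi,zs in (("orange",(5,170,90),(16,255,255),(.0125,.0235,.047,.078)),("blue",(105,150,60),(120,255,255),(.043,.078)),("green",(50,120,40),(80,255,255),(.004,)),("red",(0,60,60),(6,255,255),(.0075,.015)),("red2",(170,40,60),(180,255,255),(.0075,.015))):
        for a,c,r,p in blobs(f,lo,hi):
            b=cv2.boxPoints(r)
            e=[atz(cam,q,zs[-1])[:2] for q in b]
            L=[np.linalg.norm(e[i]-e[i-1]) for i in range(4)]
            print(cam,nm,a,c.round(1),[atz(cam,c,z)[:2].round(4).tolist() for z in zs],np.round(L[:2],3),np.round(e,3).tolist())
E
```

```text
top orange 6 [235.  144.2] [[0.7268, 0.2651], [0.7233, 0.2629], [0.716, 0.2582], [0.7062, 0.252]] [0.012 0.003] [[0.706, 0.258], [0.709, 0.258], [0.706, 0.246], [0.702, 0.247]]
top orange 66 [303.5 227.6] [[0.4938, 0.0636], [0.4923, 0.0631], [0.4892, 0.062], [0.485, 0.0607]] [0.05  0.011] [[0.483, 0.089], [0.493, 0.088], [0.487, 0.038], [0.476, 0.039]]
top orange 37 [367.  236.3] [[0.4741, -0.1098], [0.4728, -0.1088], [0.47, -0.1067], [0.4663, -0.1039]] [0.047 0.005] [[0.467, -0.08], [0.472, -0.081], [0.466, -0.128], [0.461, -0.127]]
top orange 37 [364.8 254. ] [[0.4259, -0.104], [0.425, -0.103], [0.4231, -0.101], [0.4206, -0.0984]] [0.049 0.005] [[0.421, -0.073], [0.426, -0.074], [0.421, -0.123], [0.416, -0.122]]
top blue 193 [485.6 163.6] [[0.6774, -0.4293], [0.6675, -0.4172]] [0.039 0.041] [[0.658, -0.391], [0.695, -0.409], [0.677, -0.445], [0.64, -0.426]]
top blue 37 [303.2 248.8] [[0.4333, 0.0612], [0.4302, 0.0597]] [0.037 0.006] [[0.428, 0.079], [0.435, 0.078], [0.432, 0.042], [0.426, 0.042]]
top green 1310 [394.  174.4] [[0.6513, -0.1854]] [0.103 0.104] [[0.61, -0.124], [0.712
[... 1220 characters left out ...]
295 [353.5 175.7] [[0.4237, 0.0715], [0.4615, 0.0766]] [0.063 0.07 ] [[0.494, 0.044], [0.424, 0.045], [0.439, 0.108], [0.507, 0.105]]
scene blue 237 [145.6 206.3] [[0.6709, -0.4317], [0.6985, -0.4061]] [0.054 0.042] [[0.692, -0.44], [0.663, -0.408], [0.705, -0.373], [0.732, -0.404]]
scene green 1316 [239.4 228.9] [[0.6553, -0.1856]] [0.131 0.116] [[0.695, -0.249], [0.579, -0.261], [0.611, -0.124], [0.722, -0.121]]
scene red 43 [378.3 257. ] [[0.6613, 0.1809], [0.667, 0.181]] [0.024 0.02 ] [[0.654, 0.171], [0.649, 0.19], [0.673, 0.193], [0.678, 0.174]]
scene red2 9 [382.4 258.8] [[0.6641, 0.1915], [0.6699, 0.1916]] [0.006 0.014] [[0.675, 0.186], [0.662, 0.193], [0.666, 0.197], [0.679, 0.191]]
```

Run:
```python
from blob import *
ims=[]
for cam,(x,y) in(("top",(263,169)),("scene",(379,256))):
    f=cv2.imread(f'pics/{cam}0.png')
    c=f[y-12:y+13,x-12:x+13]; ims.append(cv2.resize(cv2.convertScaleAbs(c,alpha=1.3,beta=-40),None,fx=16,fy=16,interpolation=cv2.INTER_NEAREST))
    lab=cv2.cvtColor(f,cv2.COLOR_BGR2LAB).astype(float)[y-12:y+13,x-12:x+13,1]; lab-=np.median(lab)
    w=np.where(lab>5,lab,0); ys,xs=np.mgrid[y-12:y+13,x-12:x+13]
    m=np.array([(w*xs).sum(),(w*ys).sum()])/w.sum(); print(cam,m,[atz(cam,m,z)[:2].round(4) for z in(.0075,.012,.015)])
    print(np.where(w>0,w,0).astype(int)[3:22,3:22])
cv2.imwrite('pics/die.png',np.hstack(ims))
```

```text
top [263.16581633 170.22193878] [array([0.6539, 0.1824]), array([0.6528, 0.1818]), array([0.652 , 0.1814])]
[[ 0  0  0  0  0  0  0  0  0  0  0  0  0  0  0  0  0  0  0]
 [ 0  0  0  0  0  0  0  0  0  0  0  0  0  0  0  0  0  0  0]
 [ 0  0  0  0  0  0  0  0  0  0  0  0  0  0  0  0  0  0  0]
 [ 0  0  0  0  0  0  0  0  0  0  0  0  0  0  0  0  0  0  0]
 [ 0  0  0  0  0  0  0  0  0  0  0  0  0  0  0  0  0  0  0]
 [ 0  0  0  0  0  0  0  0  0  7  9  7  0  0  0  0  0  0  0]
 [ 0  0  0  0  6  7  0  0  0  0  0  7  0  0  0  0  0  0  0]
 [ 0  0  0  0  0  6  0  0  0  0  0  0  6  0  0  0  0  0  0]
 [ 0  0  0  0  0  7  0  0  0  0  0  8  8  0  0  0  0  0  0]
 [ 0  0  0  0  0  6  0  0  0  0  0 12 12  0  0  0  0  0  0]
 [ 0  0  0  0  0  6  8  0  0  0  9 16 14  7  0  0  0  0  0]
 [ 0  0  0  0  0  0 10 11 11 12 14 16 14  7  0  0  0  0  0]
 [ 0  0  0  0  0  0 11 16 16 16 12 10  7  0  0  0  0  0  0]
 [ 0  0  0  0  0  0  6 10 12  7  6  0  0  0  0  0  0  0  0]
 [ 0  0  0  0  0  0  0  0  0  0  0  0  0  0  0  0  0  0  0]
 [ 0  0  0  0  0  0  0  0  0  0  0  0  0  0  0  0  0  0  0]
 [ 0  0  0  0  0  0  0  0  0  0 
[... 699 characters left out ...]
20 10  0  0  0  0  0 14  0  0  0  0  0]
 [ 0  0  0  0  8 19 23 21  6  0  0  6 12 21 11  0  0  0  0]
 [ 0  0  0  0  0 17 23 24 19 16 15 18 21 23 14  0  0  0  0]
 [ 0  0  0  0  0 15 23 25 24 25 24 25 25 24 18  0  0  0  0]
 [ 0  0  0  0  0  8 20 24 25 24 25 24 25 25 11  0  0  0  0]
 [ 0  0  0  0  0  8 20 25 25 25 24 25 24 25 10  0  0  0  0]
 [ 0  0  0  0  0  0 17 24 25 24 25 21 16 15  0  0  0  0  0]
 [ 0  0  0  0  0  0  6  9  9  0  0  0  0  0  0  0  0  0  0]
 [ 0  0  0  0  0  0  0  0  0  0  0  0  0  0  0  0  0  0  0]
 [ 0  0  0  0  0  0  0  0  0  0  0  0  0  0  0  0  0  0  0]
 [ 0  0  0  0  0  0  0  0  0  0  0  0  0  0  0  0  0  0  0]
 [ 0  0  0  0  0  0  0  0  0  0  0  0  0  0  0  0  0  0  0]]
```

View pics/die.png

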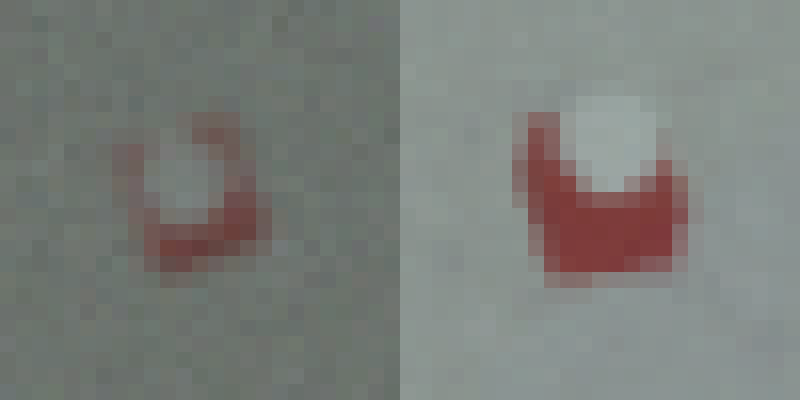

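The die's base shows in both views, turned about +14° from world axes (its near edge rises to the right in the top view). I'll fit the pose by silhouette, and fit the pad and riser too.

Run:
```python
from blob import *
from scipy.optimize import differential_evolution as de
def hullmask(p,x0,y0,S,N): # supersampled mask
    m=np.zeros((N*S,N*S),np.uint8); q=((p-[x0,y0]+.5)*S).round().astype(np.int32)
    cv2.fillConvexPoly(m,cv2.convexHull(q),1); return cv2.resize(m.astype(np.float32),(N,N),interpolation=cv2.INTER_AREA)
obs={}
for cam,(x,y) in(("top",(263,169)),("scene",(379,256))):
    f=cv2.imread(f'pics/{cam}0.png'); lab=cv2.cvtColor(f,cv2.COLOR_BGR2LAB).astype(float)[y-12:y+13,x-12:x+13,1]; lab-=np.median(lab)
    m=(lab>(6 if cam=="top" else 10)).astype(np.uint8); n,l,s,_=cv2.connectedComponentsWithStats(m,connectivity=8)
    obs[cam]=(x-12,y-12,(l==1+s[1:,4].argmax()).astype(float))
def box(X,Y,w,h,a,b,z0,z1):
    c,s=np.cos(w),np.sin(w); return [[X+c*i-s*j,Y+s*i+c*j,z] for i in(-a,a) for j in(-b,b) for z in(z0,z1)]
def cost(v,cams=("top","scene")):
    t=0
    for cam in cams:
        x0,y0,o=obs[cam]
        b=np.array([proj(cam,P) for P in box(v[0],v[1],v[2],0,.01,.01,0,.015)])
        M=hullmask(b,x0,y0,8,25)
        k=np.array([proj(cam,[v[0]+.0075*np.cos(t),v[1]+.0075*np.sin(t),z]) for t in np.arange(0,6.28,.4) for z in(.015,.0235)])
        M=M*(1-hullmask(k,x0,y0,8,25))
        t+=((M-o)**2).sum()
    return t
for cams in(("top",),("scene",),("top","scene")):
    r=de(cost,[(.63,.69),(.16,.21),(-.3,.5)],args=(cams,),seed=1,maxiter=40,popsize=10); print(cams,r.x.round(4),round(r.fun,1))
```

```text
Traceback (most recent call last):
  File "h.py", line 12, in proj
    c=calibration(cam); E=np.array(c["extrinsics"]); p=E[:3,:3]@np.array(P)+E[:3,3]
ValueError: time passes only in moves, steps and waits
```

```bash
python3 -m handwheel '[{"delta_pos":[1,-1,0],"dr":[0,0,6]},{"delta_pos":[1,-1,0],"dr":[0,0,6]},{"delta_pos":[1,-1,0],"dr":[0,0,6]},{"delta_pos":[1,-1,0],"dr":[0,0,6]},{"delta_pos":[1,-1,0],"dr":[0,0,6]},{"delta_pos":[1,-1,0],"dr":[0,0,6]},{"delta_pos":[1,-1,0],"dr":[0,0,6]},{"delta_pos":[1,-1,0],"dr":[0,0,6]},{"delta_pos":[1,-1,0],"dr":[0,0,6]},{"delta_pos":[1,-1,0],"dr":[0,0,6]}]'
```

```text
t: 2.5
eef_pos: [0.4509, 0.3568, 0.2459]
ee_rot: [-3.142, -0.001, 0.828]
force: [-0.2, 0.4, 0.3]
width: 0.0876
gripper_force: 0.0
```

```bash
sed -i 's/^from station import \*/from station import *\nfrom functools import lru_cache\ncalibration=lru_cache(calibration)/' h.py
cat > fit.py <<'E'
from blob import *
from scipy.optimize import differential_evolution as de
def hullmask(p,x0,y0,S,N):
    m=np.zeros((N*S,N*S),np.uint8); q=((p-[x0,y0]+.5)*S).round().astype(np.int32)
    cv2.fillConvexPoly(m,cv2.convexHull(q),1); return cv2.resize(m.astype(np.float32),(N,N),interpolation=cv2.INTER_AREA)
obs={}
for cam,(x,y) in(("top",(263,169)),("scene",(379,256))):
    f=cv2.imread(f'pics/{cam}0.png'); lab=cv2.cvtColor(f,cv2.COLOR_BGR2LAB).astype(float)[y-12:y+13,x-12:x+13,1]; lab-=np.median(lab)
    m=(lab>(6 if cam=="top" else 10)).astype(np.uint8); n,l,s,_=cv2.connectedComponentsWithStats(m,connectivity=8)
    obs[cam]=(x-12,y-12,(l==1+s[1:,4].argmax()).astype(float))
def box(X,Y,w,a,b,z0,z1):
    c,s=np.cos(w),np.sin(w); return [[X+c*i-s*j,Y+s*i+c*j,z] for i in(-a,a) for j in(-b,b) for z in(z0,z1)]
def cost(v,cams):
    t=0
    for cam in cams:
        x0,y0,o=obs[cam]
        M=hullmask(np.array([proj(cam,P) for P in box(*v,.01,.01,0,.015)]),x0,y0,8,25)
        k=np.array([proj(cam,[v[0]+.0075*np.cos(u),v[1]+.0075*np.sin(u),z]) for u in np.arange(0,6.28,.4) for z in(.015,.0235)])
        t+=((M*(1-hullmask(k,x0,y0,8,25))-o)**2).sum()
    return t
for cams in(("top",),("scene",),("top","scene")):
    r=de(cost,[(.63,.69),(.16,.21),(-.3,.5)],args=(cams,),seed=1,maxiter=25,popsize=8,polish=False); print(cams,r.x.round(4),round(r.fun,1))
E
python3 fit.py; python3 -c "
from h import *
s=get_state();print(s['q'].round(3))
for c in((175,222),(392,200)): print(atz('top',(150+c[0]/2.28,100+c[1]/2.28),.04).round(3))
for c in((172,80),(380,60)): print(atz('top',(150+c[0]/2.28,100+c[1]/2.28),.048).round(3))"
```

```text
('top',) [0.6586 0.1842 0.3942] 8.2
('scene',) [0.6551 0.1823 0.3027] 4.5
('top', 'scene') [0.6565 0.1827 0.3713] 22.0
[ 1.01   0.195 -0.214  0.    -1.162  1.389]
[0.567 0.273 0.04 ]
[0.6   0.016 0.04 ]
[0.741 0.286 0.048]
[0.773 0.035 0.048]
```

```bash
python3 -m handwheel '[{"delta_pos":[0,-1,0],"dr":[0,0,-8.5]},{"delta_pos":[0,-1,0],"dr":[0,0,-8.5]},{"delta_pos":[0,-1,0],"dr":[0,0,-8.5]},{"delta_pos":[0,-1,0],"dr":[0,0,-8.5]},{"delta_pos":[0,-1,0],"dr":[0,0,-8.5]},{"delta_pos":[0.16,-1,0],"dr":[0,0,-8.5]},{"delta_pos":[0,-1,0],"dr":[0,0,-8.5]},{"delta_pos":[0,-1,0],"dr":[0,0,-8.5]},{"delta_pos":[0,-1,0],"dr":[0,0,-8.5]},{"delta_pos":[0,-1,0],"dr":[0,0,-8.5]}]'
python3 -m handwheel '[{"delta_pos":[0,-0.2,0],"dr":[0,0,-8.5]},{"delta_pos":[0,0,0],"dr":[0,0,-8.5]},{"delta_pos":[0,0,0],"dr":[0,0,-8.5]},{"delta_pos":[0,0,0],"dr":[0,0,-8.5]},{"delta_pos":[0,0,0],"dr":[0,0,-8.5]},{"delta_pos":[0,0,0],"dr":[0,0,-8.5]},{"delta_pos":[0,0,-0.5],"dr":[0,0,-7.5]},{"delta_pos":[0,0,-0.8]},{"delta_pos":[0,0,-0.8]},{"delta_pos":[0,0,0]}]'
```

```text
t: 3.5
eef_pos: [0.4545, 0.057, 0.2459]
ee_rot: [-3.141, -0.0, -0.666]
force: [0.3, -0.9, 0.6]
width: 0.0879
gripper_force: 0.0invalid input at $[7]: expected keys delta_pos, dr
```

```bash
python3 -m handwheel '[{"delta_pos":[0,-0.2,-0.5],"dr":[0,0,-8.5]},{"delta_pos":[0,0,-0.7],"dr":[0,0,-8.5]},{"delta_pos":[0,0,-0.7],"dr":[0,0,-8.5]},{"delta_pos":[0,0,-0.7],"dr":[0,0,-8.5]},{"delta_pos":[0,0,-0.7],"dr":[0,0,-8.5]},{"delta_pos":[0,0,-0.7],"dr":[0,0,-8.5]},{"delta_pos":[0,0,-0.4],"dr":[0,0,-7]},{"delta_pos":[0,0,-0.2],"dr":[0,0,0]},{"delta_pos":[0,0,0],"dr":[0,0,0]}]'
python3 - <<'E'
from h import *
f=save("scene","s1"); cv2.imwrite("pics/s1c.png",cv2.resize(f[110:230,240:420,::-1],None,fx=4,fy=4,interpolation=2))
E
```

```text
t: 4.4
eef_pos: [0.4544, 0.052, 0.1072]
ee_rot: [3.141, -0.001, -1.669]
force: [0.5, -0.3, 0.4]
width: 0.0879
gripper_force: 0.0
```

View pics/s1c.png

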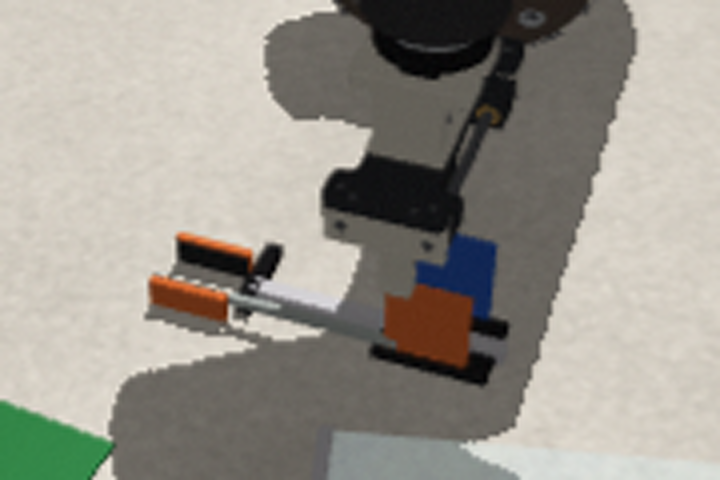

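The fingers straddle the plates a little ahead of the handle centre, as intended. Descend and close to 59 mm.

```bash
python3 -m handwheel '[{"delta_pos":[0,0,-0.6],"dr":[0,0,0]},{"delta_pos":[0,0,-0.6],"dr":[0,0,0]},{"delta_pos":[0,0,-0.5],"dr":[0,0,0]},{"delta_pos":[0,0,-0.3],"dr":[0,0,0]},{"delta_pos":[0,0,0],"dr":[0,0,0]}]'
python3 -m handwheel '[{"delta_pos":[0,0,0],"dr":[0,0,0]},{"delta_pos":[0,0,0],"dr":[0,0,0]},{"delta_pos":[0,0,0],"dr":[0,0,0]},{"delta_pos":[0,0,0],"dr":[0,0,0]},{"delta_pos":[0,0,0],"dr":[0,0,0]},{"delta_pos":[0,0,0],"dr":[0,0,0]},{"delta_pos":[0,0,0],"dr":[0,0,0]},{"delta_pos":[0,0,0],"dr":[0,0,0]}]' -0.341 13
```

```text
t: 4.95
eef_pos: [0.4544, 0.052, 0.0472]
ee_rot: [3.141, -0.001, -1.671]
force: [-0.1, 0.7, 0.1]
width: 0.0877
gripper_force: 0.0
t: 5.75
eef_pos: [0.4541, 0.0525, 0.0482]
ee_rot: [3.141, 0.001, -1.673]
force: [-7.7, 4.3, 10.6]
width: 0.0587
gripper_force: 10.1
```

```bash
python3 -m handwheel '[{"delta_pos":[0,0,0],"dr":[0,0,0]},{"delta_pos":[0,0,0],"dr":[0,0,0]},{"delta_pos":[0,0,0],"dr":[0,0,0]}]'
python3 -c "
from h import *
s=get_state();print(s['moment'].round(2),s['q'].round(3));f=save('scene','s2'); save('top','t2'); cv2.imwrite('pics/s2c.png',cv2.resize(f[110:230,240:420,::-1],None,fx=4,fy=4,interpolation=2))
for k in ('reacher_tip','trigger_face','reacher_shaft'): print(k,[(a['location'],a['conf']) for a in mark_of('scene',k)],[(a['location'],a['conf']) for a in mark_of('top',k)])"
```

```text
t: 6.05
eef_pos: [0.4541, 0.0525, 0.0482]
ee_rot: [3.141, 0.001, -1.673]
force: [-6.8, 4.9, 10.1]
width: 0.0588
gripper_force: 10.1
[ 1.8   2.41 -0.09] [ 0.547  0.241 -0.704 -0.001 -0.626 -0.648]
reacher_tip [([287.3, 182.5], 0.63)] [([365.8, 246.2], 0.78)]
trigger_face [([342.7, 191.4], 0.67)] [([366.7, 248.4], 0.3)]
reacher_shaft [([313.3, 186.7], 0.78), ([466.7, 197.5], 0.39), ([479.1, 288.6], 0.25)] [([335.5, 248.5], 0.82)]
```

View pics/s2c.png

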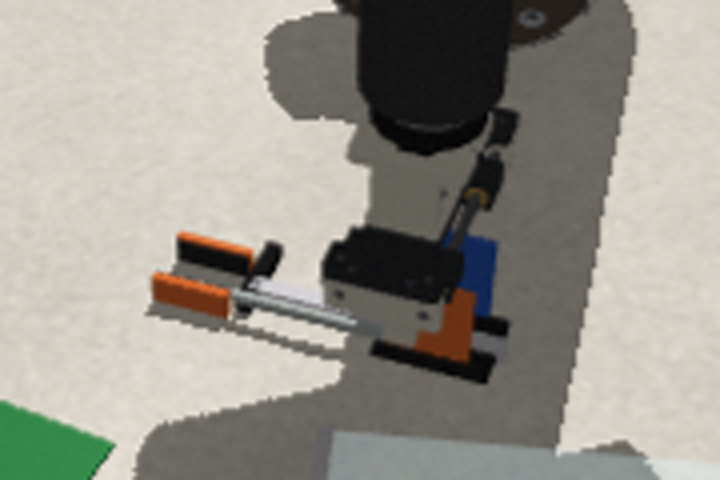

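```bash
python3 -m handwheel '[{"delta_pos":[0,0,0.05],"dr":[0,0,0]},{"delta_pos":[0,0,0.05],"dr":[0,0,0]},{"delta_pos":[0,0,0],"dr":[0,0,0]}]'; python3 -m handwheel '[{"delta_pos":[0,0,0.05],"dr":[0,0,0]},{"delta_pos":[0,0,0.05],"dr":[0,0,0]},{"delta_pos":[0,0,0],"dr":[0,0,0]}]'
```

```text
t: 6.75
eef_pos: [0.4545, 0.052, 0.0506]
ee_rot: [3.141, -0.0, -1.672]
force: [0.1, -0.3, -3.2]
width: 0.059
gripper_force: 6.4
t: 7.05
eef_pos: [0.4547, 0.0522, 0.0537]
ee_rot: [-3.141, 0.0, -1.672]
force: [0.6, -0.7, -3.1]
width: 0.0589
gripper_force: 6.4
```

Holding the reacher cleanly: 3.2 N weight and 6.4 N grip. Lift it, back off and turn it towards the riser.

```bash
python3 -m handwheel '[{"delta_pos":[0,0,0.2],"dr":[0,0,1]},{"delta_pos":[-0.1,0,0.4],"dr":[0,0,3]},{"delta_pos":[-0.2,0,0.4],"dr":[0,0,5]},{"delta_pos":[-0.2,0,0.4],"dr":[0,0,6]},{"delta_pos":[-0.2,0,0.3],"dr":[0,0,6]},{"delta_pos":[-0.2,0,0.2],"dr":[0,0,6]},{"delta_pos":[-0.2,0.1,0.1],"dr":[0,0,7]},{"delta_pos":[-0.2,0.1,0],"dr":[0,0,7]},{"delta_pos":[-0.2,0.06,0],"dr":[0,0,7]},{"delta_pos":[0,0,0],"dr":[0,0,7]}]'
python3 -m handwheel '[{"delta_pos":[0,0,0],"dr":[0,0,7]},{"delta_pos":[0,0,0],"dr":[0,0,7]},{"delta_pos":[0,0,0],"dr":[0,0,7]},{"delta_pos":[0,0,0],"dr":[0,0,7]},{"delta_pos":[0,0,0],"dr":[0,0,7]},{"delta_pos":[0,0,0],"dr":[0,0,7]},{"delta_pos":[0,0,0],"dr":[0,0,7]},{"delta_pos":[0,0,0],"dr":[0,0,7]},{"delta_pos":[0,0,0],"dr":[0,0,7]},{"delta_pos":[0,0,0],"dr":[0,0,6]}]'
python3 -m handwheel '[{"delta_pos":[0,0,0],"dr":[0,0,6]},{"delta_pos":[0,0,0],"dr":[0,0,4]},{"delta_pos":[0,0,0],"dr":[0,0,4]},{"delta_pos":[0,0,0],"dr":[0,0,2]},{"delta_pos":[0,0,0],"dr":[0,0,0]},{"delta_pos":[0,0,0],"dr":[0,0,0]}]'
python3 - <<'E'
from blob import *
s=get_state();print(s['moment'].round(2),s['q'].round(3))
for cam in("top","scene"):
    f=save(cam,cam+"3")
    for k in('reacher_tip','reacher_shaft','reacher_grip','trigger_face'): print(cam,k,[(a['location'],a['conf']) for a in mark_of(cam,k)][:2])
f=cv2.imread('pics/scene3.png'); g=cv2.imread('pics/top3.png')
cv2.imwrite('pics/c3.png',np.vstack([cv2.resize(f[100:240,260:460],None,fx=2.8,fy=2,interpolation=2)[:,:560],cv2.resize(g[140:280,220:420],None,fx=2.8,fy=2,interpolation=2)]))
E
```

```text
t: 8.05
eef_pos: [0.4089, 0.0599, 0.114]
ee_rot: [-3.141, 0.0, -0.706]
force: [0.2, -2.0, -2.7]
width: 0.0588
gripper_force: 6.0
t: 9.05
eef_pos: [0.4095, 0.0599, 0.1139]
ee_rot: [-3.142, -0.0, 0.498]
force: [-0.1, -0.1, -3.7]
width: 0.0586
gripper_force: 5.9
t: 9.65
eef_pos: [0.4096, 0.0599, 0.1138]
ee_rot: [3.142, -0.0, 0.77]
force: [-0.5, -0.2, -2.9]
width: 0.0584
gripper_force: 6.1
[-0.11 -0.05 -0.04] [ 0.627  0.062 -0.719 -0.    -0.789  1.714]
top reacher_tip [([261.9, 209.1], 0.86)]
top reacher_shaft []
top reacher_grip [([309.0, 258.5], 0.57)]
top trigger_face [([391.8, 170.9], 0.62)]
scene reacher_tip [([383.2, 204.7], 0.68)]
scene reacher_shaft [([385.0, 202.3], 0.73), ([369.7, 181.6], 0.58)]
scene reacher_grip [([350.0, 149.8], 0.76)]
scene trigger_face [([355.3, 146.3], 0.97), ([460.6, 198.8], 0.37)]
```

View pics/c3.png

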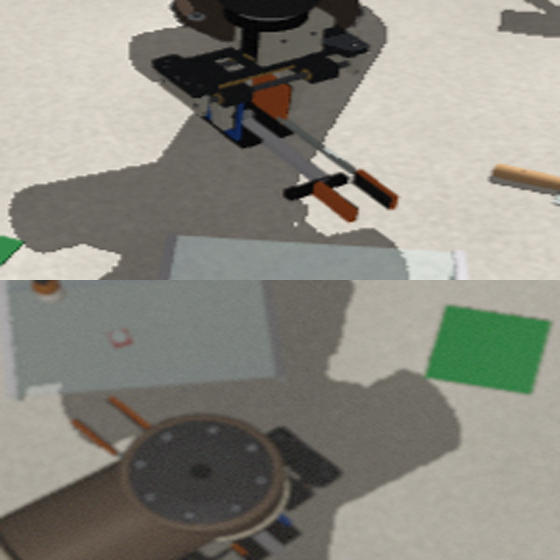

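The held reacher looks level, with its jaws just short of the riser's front. I'll triangulate the jaws for pitch and offset.

```bash
cat >> h.py <<'E'
def tri(pa,pb):
    A=np.zeros((3,3));b=np.zeros(3);L=[]
    for cam,p in(("top",pa),("scene",pb)):
        o,v=ray(cam,p); v=v/np.linalg.norm(v); M=np.eye(3)-np.outer(v,v); A+=M;b+=M@o; L.append((o,M))
    X=np.linalg.solve(A,b); return X, [np.linalg.norm(M@(X-o)) for o,M in L]
E
python3 - <<'E'
from blob import *
print("tip",tri((261.9,209.1),(383.2,204.7)))
s=get_state();T=s['eef_pos'];w=s['ee_rot'][2];u=np.array([np.cos(w),np.sin(w),0]);v=np.array([-u[1],u[0],0])
for cam,box in(("top",(235,190,300,235)),("scene",(355,175,410,215))):
    f=cv2.imread(f'pics/{cam}3.png')[:,:,::-1].copy()
    for a,c,r,p in blobs(f,(3,120,40),(17,255,255)):
        if box[0]<c[0]<box[2] and box[1]<c[1]<box[3]:
            far=p[(p@np.array([-1,-1]) if cam=="top" else p@np.array([1,1])).argsort()[-4:]].mean(0)
            print(cam,a,c.round(1),far,[(lambda d:(round(d@u,4),round(d@v,4)))(atz(cam,c,T[2]-.048+z)-T) for z in(.0125,.0235)],'far',[(lambda d:(round(d@u,4),round(d@v,4)))(atz(cam,far,T[2]-.048+z)-T) for z in(.0125,.0235)])
E
```

```text
tip (array([0.53389443, 0.17106901, 0.06265289]), [np.float64(0.00202245147475283), np.float64(0.0020224514747528917)])
top 46 [266.1 206.4] [259.5 199.5] [(np.float64(0.1625), np.float64(-0.0177)), (np.float64(0.1601), np.float64(-0.0173))] far [(np.float64(0.188), np.float64(-0.0172)), (np.float64(0.1854), np.float64(-0.0168))]
top 46 [252.7 217.5] [246.5 210.5] [(np.float64(0.1641), np.float64(0.0274)), (np.float64(0.1618), np.float64(0.0274))] far [(np.float64(0.189), np.float64(0.027)), (np.float64(0.1864), np.float64(0.027))]
scene 57 [394.8 193.1] [400.   202.25] [(np.float64(0.1581), np.float64(0.0318)), (np.float64(0.1662), np.float64(0.0239))] far [(np.float64(0.1911), np.float64(0.0233)), (np.float64(0.1988), np.float64(0.0156))]
scene 144 [379.2 200.2] [385.  209.5] [(np.float64(0.1587), np.float64(-0.0183)), (np.float64(0.1668), np.float64(-0.0255))] far [(np.float64(0.1924), np.float64(-0.0247)), (np.float64(0.2), np.float64(-0.0318))]
```

Pitch is under 1° or so and the jaw gap centre sits 5 mm left of the TCP. Lower outside the riser, then swing in ahead of the die.

```bash
python3 -m handwheel '[{"delta_pos":[0,0,-0.2],"dr":[0,0,0]},{"delta_pos":[0,0,-0.4],"dr":[0,0,0]},{"delta_pos":[0,0,-0.5],"dr":[0,0,0]},{"delta_pos":[0,0,-0.4],"dr":[0,0,0]},{"delta_pos":[0,0,-0.3],"dr":[0,0,0]},{"delta_pos":[0,0,-0.2],"dr":[0,0,0]},{"delta_pos":[0,0,0],"dr":[0,0,0]}]'
python3 -m handwheel '[{"delta_pos":[0.07,0.22,0],"dr":[0,0,-3]},{"delta_pos":[0.07,0.22,0],"dr":[0,0,-5]},{"delta_pos":[0.07,0.22,0],"dr":[0,0,-5]},{"delta_pos":[0.07,0.22,0],"dr":[0,0,-5]},{"delta_pos":[0.07,0.22,0],"dr":[0,0,-5]},{"delta_pos":[0.08,0.22,0],"dr":[0,0,-2.8]},{"delta_pos":[0,0,0],"dr":[0,0,0]},{"delta_pos":[0,0,0],"dr":[0,0,0]}]'
python3 - <<'E'
from blob import *
s=get_state();T=s['eef_pos'];w=s['ee_rot'][2];u=np.array([np.cos(w),np.sin(w),0]);v=np.array([-u[1],u[0],0])
D=np.array([.6565,.183,0])-T; print("die rel",D@u,D@v)
ims=[]
for cam,b in(("top",(215,145,335,245)),("scene",(320,180,440,280))):
    f=save(cam,cam+"4"); print(cam,[(a['location'],a['conf']) for a in mark_of(cam,'reacher_tip')][:2],[(a['location'],a['conf']) for a in mark_of(cam,'die_mid')][:2])
    ims.append(cv2.resize(f[b[1]:b[3],b[0]:b[2],::-1],None,fx=3.3,fy=3.3,interpolation=2))
cv2.imwrite('pics/c4.png',np.hstack(ims))
E
```

```text
t: 10.85
eef_pos: [0.4092, 0.0597, 0.0528]
ee_rot: [-3.141, 0.002, 0.771]
force: [-0.1, -0.0, -2.6]
width: 0.059
gripper_force: 6.0
t: 11.65
eef_pos: [0.4225, 0.0996, 0.0538]
ee_rot: [-3.141, -0.0, 0.323]
force: [-0.4, 0.0, -3.0]
width: 0.0588
gripper_force: 6.0
die rel 0.24833301173494834 0.004962165684204156
top [([272.9, 197.3], 0.94)] [([176.1, 221.3], 0.59)]
scene [([370.4, 229.3], 0.77)] []
```

View pics/c4.png

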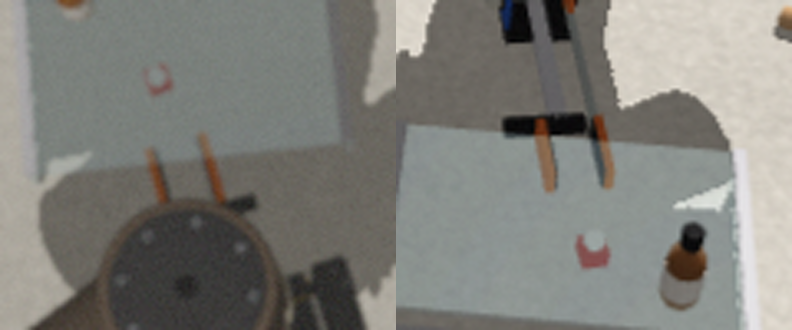

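The jaws are inside the mouth, aimed squarely at the die. Advance 85 mm straight along the axis.

```bash
python3 -m handwheel '[{"delta_pos":[0.15,0.05,0],"dr":[0,0,0]},{"delta_pos":[0.3,0.1,0],"dr":[0,0,0]},{"delta_pos":[0.36,0.12,0],"dr":[0,0,0]},{"delta_pos":[0.36,0.12,0],"dr":[0,0,0]},{"delta_pos":[0.36,0.12,0],"dr":[0,0,0]},{"delta_pos":[0.36,0.12,0],"dr":[0,0,0]},{"delta_pos":[0.36,0.12,0],"dr":[0,0,0]},{"delta_pos":[0.3,0.1,0],"dr":[0,0,0]},{"delta_pos":[0.14,0.047,0],"dr":[0,0,0]},{"delta_pos":[0,0,0],"dr":[0,0,0]}]'
python3 - <<'E'
from blob import *
s=get_state();T=s['eef_pos'];w=s['ee_rot'][2];u=np.array([np.cos(w),np.sin(w),0]);v=np.array([-u[1],u[0],0])
D=np.array([.6565,.183,0])-T; print("die rel",D@u,D@v)
ims=[]
for cam,b in(("top",(223,135,303,215)),("scene",(340,200,420,280))):
    f=save(cam,cam+"5")
    ims.append(cv2.resize(f[b[1]:b[3],b[0]:b[2],::-1],None,fx=5,fy=5,interpolation=2))
cv2.imwrite('pics/c5.png',np.hstack(ims))
E
```

```text
t: 12.95
eef_pos: [0.5037, 0.1266, 0.0534]
ee_rot: [3.142, 0.0, 0.321]
force: [0.8, -0.2, -3.9]
width: 0.0588
gripper_force: 6.0
die rel 0.16279125828274088 0.0053860800378765
```

View pics/c5.png

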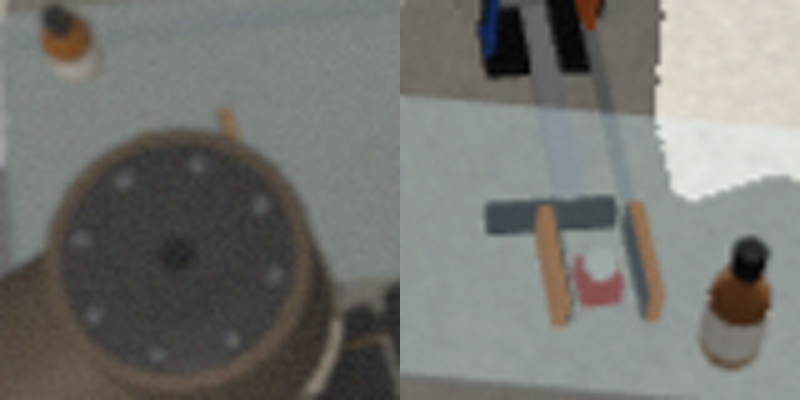

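The die sits between the open jaws. Squeeze in steps, shifting the gripper sideways to keep the reacher still.

```bash
python3 -m handwheel '[{"delta_pos":[0.01,-0.03,0],"dr":[0,0,0]},{"delta_pos":[0.01,-0.03,0],"dr":[0,0,0]},{"delta_pos":[0,0,0],"dr":[0,0,0]}]' -0.25 12
python3 -m handwheel '[{"delta_pos":[0.01,-0.03,0],"dr":[0,0,0]},{"delta_pos":[0.01,-0.03,0],"dr":[0,0,0]},{"delta_pos":[0,0,0],"dr":[0,0,0]}]' -0.159
python3 -m handwheel '[{"delta_pos":[0.01,-0.025,0],"dr":[0,0,0]},{"delta_pos":[0.006,-0.025,0],"dr":[0,0,0]},{"delta_pos":[0,0,0],"dr":[0,0,0]}]' -0.091
python3 -m handwheel '[{"delta_pos":[0.005,-0.017,0],"dr":[0,0,0]},{"delta_pos":[0.005,-0.016,0],"dr":[0,0,0]},{"delta_pos":[0,0,0],"dr":[0,0,0]}]' -0.045
```

```text
t: 13.35
eef_pos: [0.5037, 0.1245, 0.0537]
ee_rot: [-3.142, -0.0, 0.321]
force: [-0.4, 0.1, -3.4]
width: 0.055
gripper_force: 6.7
t: 13.65
eef_pos: [0.5045, 0.1228, 0.0536]
ee_rot: [-3.142, -0.0, 0.321]
force: [-1.5, -0.1, -2.4]
width: 0.0513
gripper_force: 7.0
t: 13.95
eef_pos: [0.5049, 0.1213, 0.0536]
ee_rot: [-3.142, -0.0, 0.321]
force: [-0.2, -0.0, -2.8]
width: 0.0478
gripper_force: 7.1
t: 14.25
eef_pos: [0.5052, 0.1203, 0.0536]
ee_rot: [3.142, -0.0, 0.321]
force: [0.2, 0.4, -2.8]
width: 0.0457
gripper_force: 7.2
```

```bash
for i in 1; do python3 -m handwheel '[{"delta_pos":[0.005,-0.016,0],"dr":[0,0,0]},{"delta_pos":[0,0,0],"dr":[0,0,0]}]' -0.023
python3 -m handwheel '[{"delta_pos":[0.005,-0.016,0],"dr":[0,0,0]},{"delta_pos":[0,0,0],"dr":[0,0,0]}]' 0.0
python3 -m handwheel '[{"delta_pos":[0.005,-0.016,0],"dr":[0,0,0]},{"delta_pos":[0,0,0],"dr":[0,0,0]}]' 0.023
python3 -m handwheel '[{"delta_pos":[0,0,0],"dr":[0,0,0]},{"delta_pos":[0,0,0],"dr":[0,0,0]}]'; done | grep -E "force|width|pos"
```

```text
eef_pos: [0.5053, 0.1198, 0.0536]
force: [0.0, 1.2, -2.7]
width: 0.0452
gripper_force: 7.3
eef_pos: [0.5055, 0.1194, 0.0536]
force: [1.0, 0.2, -2.7]
width: 0.0439
gripper_force: 7.4
eef_pos: [0.5056, 0.1188, 0.0535]
force: [0.1, -0.2, -3.4]
width: 0.0427
gripper_force: 10.1
eef_pos: [0.5056, 0.1189, 0.0536]
force: [-0.9, -0.9, -3.9]
width: 0.043
gripper_force: 10.3
```

Contact felt (7.4 to 10.2 N, so about 3 N of squeeze). Add about 0.6 mm for about 5.5 N.

```bash
python3 -m handwheel '[{"delta_pos":[0,0,0],"dr":[0,0,0]},{"delta_pos":[0,0,0],"dr":[0,0,0]},{"delta_pos":[0,0,0],"dr":[0,0,0]}]' 0.036 12.7
```

```text
t: 15.35
eef_pos: [0.5056, 0.1189, 0.0536]
ee_rot: [3.142, 0.0, 0.321]
force: [-0.5, -0.0, -2.4]
width: 0.0424
gripper_force: 11.6
```

```bash
python3 -m handwheel '[{"delta_pos":[0,0,0],"dr":[0,0,0]},{"delta_pos":[0,0,0.03],"dr":[0,0,0]},{"delta_pos":[0,0,0.05],"dr":[0,0,0]},{"delta_pos":[0,0,0.05],"dr":[0,0,0]},{"delta_pos":[0,0,0],"dr":[0,0,0]}]' 0.043
python3 - <<'E'
from blob import *
f=save("scene","scene6"); cv2.imwrite('pics/c6.png',cv2.resize(f[170:290,330:430,::-1],None,fx=5,fy=5,interpolation=2))
E
```

```text
t: 15.85
eef_pos: [0.5058, 0.119, 0.0577]
ee_rot: [-3.141, -0.0, 0.321]
force: [-0.4, -0.7, -3.6]
width: 0.0421
gripper_force: 12.3
```

View pics/c6.png

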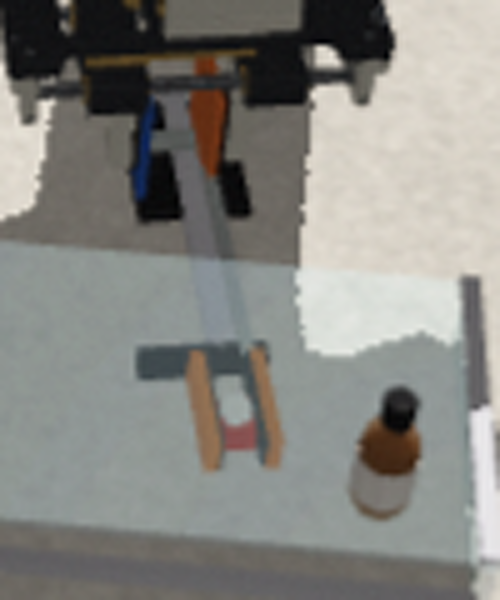

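Held: the die sits upright between the jaws. Reverse the entry path gently.

```bash
python3 -m handwheel '[{"delta_pos":[-0.1,-0.033,0],"dr":[0,0,0]},{"delta_pos":[-0.2,-0.066,0],"dr":[0,0,0]},{"delta_pos":[-0.3,-0.1,0],"dr":[0,0,0]},{"delta_pos":[-0.35,-0.116,0],"dr":[0,0,0]},{"delta_pos":[-0.35,-0.116,0],"dr":[0,0,0]},{"delta_pos":[-0.35,-0.116,0],"dr":[0,0,0]},{"delta_pos":[-0.35,-0.116,0],"dr":[0,0,0]},{"delta_pos":[-0.35,-0.116,0],"dr":[0,0,0]},{"delta_pos":[-0.25,-0.083,0],"dr":[0,0,0]},{"delta_pos":[-0.15,-0.05,0],"dr":[0,0,0]}]'
python3 -m handwheel '[{"delta_pos":[-0.07,-0.1,0],"dr":[0,0,1]},{"delta_pos":[-0.07,-0.18,0],"dr":[0,0,2]},{"delta_pos":[-0.07,-0.2,0],"dr":[0,0,4]},{"delta_pos":[-0.07,-0.2,0],"dr":[0,0,4]},{"delta_pos":[-0.05,-0.2,0],"dr":[0,0,4]},{"delta_pos":[-0.05,-0.2,0],"dr":[0,0,4]},{"delta_pos":[0,-0.1,0],"dr":[0,0,4]},{"delta_pos":[0,0,0],"dr":[0,0,3]},{"delta_pos":[0,0,0],"dr":[0,0,1]},{"delta_pos":[0,0,0],"dr":[0,0,0]}]'
```

```text
t: 16.9
eef_pos: [0.4224, 0.0913, 0.0576]
ee_rot: [-3.142, -0.0, 0.321]
force: [0.3, 1.2, -3.3]
width: 0.0421
gripper_force: 12.2
t: 17.9
eef_pos: [0.412, 0.0562, 0.0575]
ee_rot: [3.141, -0.0, 0.792]
force: [-0.1, 0.6, -2.9]
width: 0.0419
gripper_force: 12.0
```

```bash
python3 -m handwheel '[{"delta_pos":[0,0,0.1],"dr":[0,0,0]},{"delta_pos":[0,0,0.25],"dr":[0,0,0]},{"delta_pos":[0,0,0.35],"dr":[0,0,0]},{"delta_pos":[0,0,0.4],"dr":[0,0,0]},{"delta_pos":[0,0,0.4],"dr":[0,0,0]},{"delta_pos":[0,0,0.3],"dr":[0,0,0]},{"delta_pos":[0,-0.1,0.15],"dr":[0,0,-1]},{"delta_pos":[0.1,-0.2,0.05],"dr":[0,0,-2]},{"delta_pos":[0.1,-0.4,0],"dr":[0,0,-3]},{"delta_pos":[0.2,-0.5,0],"dr":[0,0,-3]}]'
python3 -m handwheel '[{"delta_pos":[0.2,-0.6,0],"dr":[0,0,-3]},{"delta_pos":[0.2,-0.6,0],"dr":[0,0,-3]},{"delta_pos":[0.2,-0.6,0],"dr":[0,0,-3]},{"delta_pos":[0.2,-0.6,0],"dr":[0,0,-3]},{"delta_pos":[0.2,-0.6,0],"dr":[0,0,-3]},{"delta_pos":[0.2,-0.6,0],"dr":[0,0,-3]},{"delta_pos":[0.2,-0.6,0],"dr":[0,0,-3]},{"delta_pos":[0.2,-0.6,0],"dr":[0,0,-3]},{"delta_pos":[0.2,-0.6,0],"dr":[0,0,-3]},{"delta_pos":[0.2,-0.6,0],"dr":[0,0,-3]}]'
python3 -m handwheel '[{"delta_pos":[0.2,-0.5,0],"dr":[0,0,-3]},{"delta_pos":[0.1,-0.35,0],"dr":[0,0,-2]},{"delta_pos":[0.08,-0.2,0],"dr":[0,0,-1]},{"delta_pos":[0.05,-0.1,0],"dr":[0,0,-0.5]},{"delta_pos":[0,0,0],"dr":[0,0,0]},{"delta_pos":[0,0,0],"dr":[0,0,0]}]'
python3 - <<'E'
from blob import *
ims=[]
for cam,b in(("top",(350,130,450,230)),("scene",(190,130,310,250))):
    f=save(cam,cam+"7"); print(cam,[(k,a['location'],a['conf']) for k in('die_mid','reacher_tip','pad') for a in mark_of(cam,k)[:2]])
    ims.append(cv2.resize(f[b[1]:b[3],b[0]:b[2],::-1],(400,400),interpolation=2))
cv2.imwrite('pics/c7.png',np.hstack(ims))
E
```

```text
t: 18.9
eef_pos: [0.4235, 0.0195, 0.1172]
ee_rot: [-3.141, 0.001, 0.632]
force: [-0.3, -0.4, -3.3]
width: 0.0422
gripper_force: 12.0
t: 19.9
eef_pos: [0.4834, -0.1612, 0.1167]
ee_rot: [-3.141, 0.002, 0.107]
force: [0.3, 0.5, -3.9]
width: 0.0421
gripper_force: 12.2
t: 20.5
eef_pos: [0.4964, -0.194, 0.1174]
ee_rot: [-3.141, 0.0, -0.001]
force: [0.2, 0.5, -3.2]
width: 0.0419
gripper_force: 12.0
top [('die_mid', [480.4, 204.1], 0.68), ('die_mid', [398.1, 165.9], 0.5), ('reacher_tip', [397.3, 165.8], 0.6), ('pad', [393.6, 171.5], 0.64)]
scene [('die_mid', [235.6, 210.3], 0.43), ('reacher_tip', [231.5, 214.1], 0.83), ('pad', [240.6, 228.8], 0.91), ('pad', [232.8, 210.9], 0.34)]
```

View pics/c7.png

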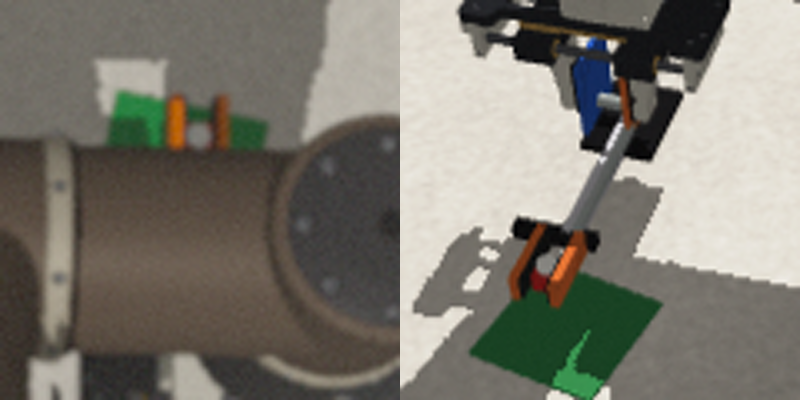

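The die is still held upright between the jaws above the pad (top ≈(400,163), scene ≈(234,209)). Triangulate the crown.

Run:
```python
from h import *
print(tri((400,163.3),(233.8,208.6)), tri((398.1,165.9),(235.6,210.3)), atz("top",(400,163.3),.085), atz("scene",(233.8,208.6),.085))
```

```text
(array([ 0.66056639, -0.18837316,  0.08670864]), [np.float64(0.0008849479767896098), np.float64(0.0008849479767894977)]) (array([ 0.65637468, -0.1857351 ,  0.07664491]), [np.float64(4.852637362120888e-06), np.float64(4.852637362162919e-06)]) [ 0.6613273 -0.1895099  0.085    ] [ 0.65906034 -0.18825312  0.085     ]
```

```bash
python3 -m handwheel '[{"delta_pos":[-0.1,0.05,-0.1],"dr":[0,0,0]},{"delta_pos":[-0.1,0.05,-0.25],"dr":[0,0,0]},{"delta_pos":[0,0,-0.35],"dr":[0,0,0]},{"delta_pos":[0,0,-0.35],"dr":[0,0,0]},{"delta_pos":[0,0,-0.35],"dr":[0,0,0]},{"delta_pos":[0,0,-0.25],"dr":[0,0,0]},{"delta_pos":[0,0,-0.15],"dr":[0,0,0]},{"delta_pos":[0,0,-0.1],"dr":[0,0,0]},{"delta_pos":[0,0,0],"dr":[0,0,0]},{"delta_pos":[0,0,0],"dr":[0,0,0]}]'
python3 -m handwheel '[{"delta_pos":[0,0,-0.013],"dr":[0,0,0]},{"delta_pos":[0,0,0],"dr":[0,0,0]},{"delta_pos":[0,0,0],"dr":[0,0,0]}]'
python3 -c "
from station import get_state;s=get_state();print(s['moment'].round(3),s['force'].round(2))"
```

```text
t: 21.9
eef_pos: [0.4909, -0.1914, 0.0607]
ee_rot: [3.142, -0.0, -0.002]
force: [0.7, -0.1, -3.3]
width: 0.0421
gripper_force: 12.0
t: 22.2
eef_pos: [0.4908, -0.1913, 0.0603]
ee_rot: [3.142, -0.0, -0.002]
force: [0.7, -0.2, -4.1]
width: 0.0422
gripper_force: 12.0
[-0.011  0.079  0.035] [ 0.73 -0.15 -4.14]
```

```bash
cat > m.py <<'E'
from station import get_state
s=get_state();print('Z',s['eef_pos'][2].round(4),'F',s['force'].round(2),'M',s['moment'].round(3))
E
R() { python3 m.py; }
python3 -m handwheel '[{"delta_pos":[0,0,-0.03],"dr":[0,0,0]},{"delta_pos":[0,0,0],"dr":[0,0,0]},{"delta_pos":[0,0,0],"dr":[0,0,0]}]' >/dev/null; R
python3 -m handwheel '[{"delta_pos":[0,0,-0.017],"dr":[0,0,0]},{"delta_pos":[0,0,0],"dr":[0,0,0]},{"delta_pos":[0,0,0],"dr":[0,0,0]}]' >/dev/null; R
python3 -m handwheel '[{"delta_pos":[0,0,-0.017],"dr":[0,0,0]},{"delta_pos":[0,0,0],"dr":[0,0,0]},{"delta_pos":[0,0,0],"dr":[0,0,0]}]' >/dev/null; R
python3 -m handwheel '[{"delta_pos":[0,0,-0.017],"dr":[0,0,0]},{"delta_pos":[0,0,0],"dr":[0,0,0]},{"delta_pos":[0,0,0],"dr":[0,0,0]}]' >/dev/null; R
```

```text
Z 0.0592 F [ 0.17  0.42 -4.27] M [-0.066  0.08  -0.   ]
Z 0.0586 F [ 0.39 -0.09 -3.35] M [-0.047  0.066  0.004]
Z 0.0581 F [-0.42  0.42 -3.28] M [-0.021  0.061  0.039]
Z 0.0576 F [ 0.04 -0.34 -3.52] M [-0.069  0.066 -0.031]
```

```bash
R() { python3 m.py; }
python3 -m handwheel '[{"delta_pos":[0,0,-0.013],"dr":[0,0,0]},{"delta_pos":[0,0,0],"dr":[0,0,0]},{"delta_pos":[0,0,0],"dr":[0,0,0]}]' >/dev/null; R
python3 -m handwheel '[{"delta_pos":[0,0,-0.013],"dr":[0,0,0]},{"delta_pos":[0,0,0],"dr":[0,0,0]},{"delta_pos":[0,0,0],"dr":[0,0,0]}]' >/dev/null; R
```

```text
Z 0.0573 F [-0.7   0.02 -2.15] M [ 0.003  0.162 -0.023]
Z 0.0569 F [-0.9  -0.01 -0.74] M [-0.129  0.319 -0.037]
```

The die is on the pad (1–2.5 N felt). Ease up 0.3 mm and open; with the gripper still, both jaws part symmetrically from the die.

```bash
python3 -m handwheel '[{"delta_pos":[0,0,0.01],"dr":[0,0,0]},{"delta_pos":[0,0,0],"dr":[0,0,0]}]'
python3 -m handwheel '[{"delta_pos":[0,0,0],"dr":[0,0,0]},{"delta_pos":[0,0,0],"dr":[0,0,0]}]' 0.0
python3 -m handwheel '[{"delta_pos":[0,0,0],"dr":[0,0,0]},{"delta_pos":[0,0,0],"dr":[0,0,0]},{"delta_pos":[0,0,0],"dr":[0,0,0]}]' -0.1
python3 -m handwheel '[{"delta_pos":[0,0,0],"dr":[0,0,0]},{"delta_pos":[0,0,0],"dr":[0,0,0]},{"delta_pos":[0,0,0],"dr":[0,0,0]},{"delta_pos":[0,0,0],"dr":[0,0,0]}]' -0.32
python3 - <<'E'
from blob import *
ims=[]
for cam,b in(("top",(350,130,450,230)),("scene",(190,130,310,250))):
    f=save(cam,cam+"8")
    ims.append(cv2.resize(f[b[1]:b[3],b[0]:b[2],::-1],(400,400),interpolation=2))
cv2.imwrite('pics/c8.png',np.hstack(ims))
E
```

```text
t: 24.2
eef_pos: [0.4907, -0.1913, 0.0571]
ee_rot: [-3.142, -0.0, -0.002]
force: [-0.2, -0.5, -2.6]
width: 0.0421
gripper_force: 12.0
t: 24.4
eef_pos: [0.4908, -0.1913, 0.0571]
ee_rot: [-3.142, -0.0, -0.002]
force: [-0.1, 0.1, -3.0]
width: 0.0437
gripper_force: 6.7
t: 24.7
eef_pos: [0.4906, -0.1913, 0.0571]
ee_rot: [-3.142, 0.0, -0.002]
force: [-0.1, 0.2, -4.0]
width: 0.0481
gripper_force: 6.4
t: 25.1
eef_pos: [0.4906, -0.1913, 0.0572]
ee_rot: [-3.142, -0.0, -0.002]
force: [1.0, 0.4, -3.1]
width: 0.0578
gripper_force: 5.9
```

View pics/c8.png

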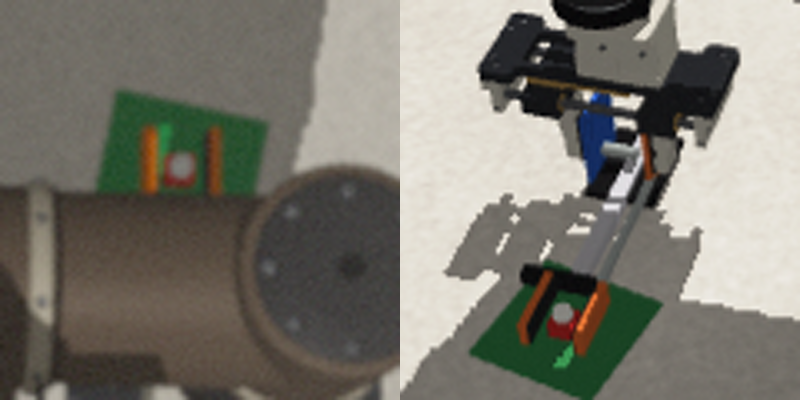

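The die stands upright and free on the pad, and the jaws are clear on both sides. Back straight out, then lift and carry the reacher to bare bench near (0.43, 0).

```bash
python3 -m handwheel '[{"delta_pos":[-0.05,0.03,0],"dr":[0,0,0]},{"delta_pos":[-0.2,0.02,0],"dr":[0,0,0]},{"delta_pos":[-0.3,0,0],"dr":[0,0,0]},{"delta_pos":[-0.4,0,0],"dr":[0,0,0]},{"delta_pos":[-0.4,0,0],"dr":[0,0,0]},{"delta_pos":[-0.4,0,0],"dr":[0,0,0]},{"delta_pos":[-0.4,0,0],"dr":[0,0,0]},{"delta_pos":[-0.35,0,0.05],"dr":[0,0,0]},{"delta_pos":[-0.2,0,0.2],"dr":[0,0,0]},{"delta_pos":[-0.1,0,0.3],"dr":[0,0,0]}]'
python3 -m handwheel '[{"delta_pos":[0,0.1,0.3],"dr":[0,0,-1]},{"delta_pos":[0,0.3,0.3],"dr":[0,0,-3]},{"delta_pos":[0,0.45,0.2],"dr":[0,0,-5]},{"delta_pos":[0,0.45,0.1],"dr":[0,0,-6]},{"delta_pos":[0.1,0.45,0],"dr":[0,0,-6]},{"delta_pos":[0.1,0.45,0],"dr":[0,0,-6]},{"delta_pos":[0.1,0.45,0],"dr":[0,0,-6]},{"delta_pos":[0.1,0.45,0],"dr":[0,0,-6]},{"delta_pos":[0.1,0.45,0],"dr":[0,0,-6]},{"delta_pos":[0.1,0.45,0],"dr":[0,0,-6]}]'
python3 -m handwheel '[{"delta_pos":[0.1,0.45,0],"dr":[0,0,-6]},{"delta_pos":[0.1,0.45,0],"dr":[0,0,-6]},{"delta_pos":[0,0.45,0],"dr":[0,0,-6]},{"delta_pos":[0,0.45,0],"dr":[0,0,-6]},{"delta_pos":[0,0.4,0],"dr":[0,0,-6]},{"delta_pos":[0,0.3,0],"dr":[0,0,-5]},{"delta_pos":[0,0.15,0],"dr":[0,0,-3]},{"delta_pos":[0,0,0],"dr":[0,0,-1]},{"delta_pos":[0,0,0],"dr":[0,0,0]}]'
python3 - <<'E'
from h import *
save("scene","s9")
for k,z in(("die_mid",.016),): print([(a['location'],a['conf'],atz("scene",a['location'],z)) for a in mark_of("scene",k)])
E
```

```text
t: 26.2
eef_pos: [0.4058, -0.1899, 0.0741]
ee_rot: [3.142, 0.001, -0.002]
force: [-0.2, -0.4, -3.6]
width: 0.0577
gripper_force: 6.0
t: 27.2
eef_pos: [0.4256, -0.0689, 0.1016]
ee_rot: [-3.14, -0.001, -0.897]
force: [0.3, -0.1, -4.0]
width: 0.058
gripper_force: 6.4
t: 28.1
eef_pos: [0.431, 0.01, 0.1012]
ee_rot: [-3.141, 0.0, -1.572]
force: [-0.4, -0.7, -3.2]
width: 0.058
gripper_force: 6.4
[([240.8, 226.6], 0.65, array([ 0.65632244, -0.17986929,  0.016     ]))]
```

```bash
python3 -m handwheel '[{"delta_pos":[0,0,-0.15],"dr":[0,0,0]},{"delta_pos":[0,0,-0.3],"dr":[0,0,0]},{"delta_pos":[0,0,-0.4],"dr":[0,0,0]},{"delta_pos":[0,0,-0.35],"dr":[0,0,0]},{"delta_pos":[0,0,-0.25],"dr":[0,0,0]},{"delta_pos":[0,0,-0.15],"dr":[0,0,0]},{"delta_pos":[0,0,-0.05],"dr":[0,0,0]},{"delta_pos":[0,0,0],"dr":[0,0,0]},{"delta_pos":[0,0,0],"dr":[0,0,0]}]' >/dev/null; python3 m.py
python3 -m handwheel '[{"delta_pos":[0,0,-0.03],"dr":[0,0,0]},{"delta_pos":[0,0,0],"dr":[0,0,0]},{"delta_pos":[0,0,0],"dr":[0,0,0]}]' >/dev/null; python3 m.py
python3 -m handwheel '[{"delta_pos":[0,0,-0.02],"dr":[0,0,0]},{"delta_pos":[0,0,0],"dr":[0,0,0]},{"delta_pos":[0,0,0],"dr":[0,0,0]}]' >/dev/null; python3 m.py
```

```text
Z 0.0514 F [-0.14 -0.15 -3.64] M [ 0.121 -0.046  0.058]
Z 0.0504 F [-0.07  0.08 -2.9 ] M [ 0.143  0.011 -0.029]
Z 0.0497 F [ 0.1 -0.1 -2.6] M [ 0.13  -0.059  0.021]
```

```bash
python3 -m handwheel '[{"delta_pos":[0,0,-0.02],"dr":[0,0,0]},{"delta_pos":[0,0,0],"dr":[0,0,0]},{"delta_pos":[0,0,0],"dr":[0,0,0]}]' >/dev/null; python3 m.py
python3 -m handwheel '[{"delta_pos":[0,0,-0.013],"dr":[0,0,0]},{"delta_pos":[0,0,0],"dr":[0,0,0]},{"delta_pos":[0,0,0],"dr":[0,0,0]}]' >/dev/null; python3 m.py
python3 -m handwheel '[{"delta_pos":[0,0,-0.013],"dr":[0,0,0]},{"delta_pos":[0,0,0],"dr":[0,0,0]},{"delta_pos":[0,0,0],"dr":[0,0,0]}]' >/dev/null; python3 m.py
```

```text
Z 0.0491 F [ 0.15  0.14 -2.58] M [ 0.106 -0.075  0.017]
Z 0.0487 F [-0.53  1.2  -1.49] M [ 0.225 -0.031  0.023]
Z 0.0483 F [-0.44  0.72 -2.01] M [ 0.346  0.053 -0.028]
```

```bash
python3 -m handwheel '[{"delta_pos":[0,0,0],"dr":[0,0,0]},{"delta_pos":[0,0,0],"dr":[0,0,0]},{"delta_pos":[0,0,0],"dr":[0,0,0]}]' -0.5
python3 -m handwheel '[{"delta_pos":[0,0,0],"dr":[0,0,0]},{"delta_pos":[0,0,0],"dr":[0,0,0]},{"delta_pos":[0,0,0],"dr":[0,0,0]},{"delta_pos":[0,0,0],"dr":[0,0,0]},{"delta_pos":[0,0,0],"dr":[0,0,0]}]' -1
python3 -m handwheel '[{"delta_pos":[0,0,0.2],"dr":[0,0,0]},{"delta_pos":[0,0,0.5],"dr":[0,0,0]},{"delta_pos":[0,0,0.9],"dr":[0,0,0]},{"delta_pos":[0,0,1],"dr":[0,0,0]},{"delta_pos":[0,0,1],"dr":[0,0,0]},{"delta_pos":[0,0,1],"dr":[0,0,0]},{"delta_pos":[0,0.5,0.5],"dr":[0,0,0]},{"delta_pos":[0,1,0],"dr":[0,0,0]},{"delta_pos":[0,1,0],"dr":[0,0,0]},{"delta_pos":[0,1,0],"dr":[0,0,0]}]'
python3 -m handwheel '[{"delta_pos":[0.2,1,0],"dr":[0,0,0]},{"delta_pos":[0.2,1,0],"dr":[0,0,0]},{"delta_pos":[0.2,1,0],"dr":[0,0,0]},{"delta_pos":[0.2,1,0],"dr":[0,0,0]},{"delta_pos":[0.2,0.5,0],"dr":[0,0,0]},{"delta_pos":[0,0,0],"dr":[0,0,0]}]'
python3 - <<'E'
from h import *
a=save("top","t10")[100:300,150:500]; b=save("scene","s10")[130:330,110:460]
cv2.imwrite("pics/c10.png",np.vstack([cv2.resize(i,(525,300),interpolation=2) for i in(a,b)])[:,:,::-1])
for cam in("top","scene"):
  for k,z in(("die_mid",.016),("pad",0)): print(cam,k,[(a['location'],a['conf'],atz(cam,a['location'],z)[:2].round(3)) for a in mark_of(cam,k)[:2]])
E
```

```text
t: 30.9
eef_pos: [0.4308, 0.0097, 0.0484]
ee_rot: [-3.141, 0.0, -1.573]
force: [0.0, -0.2, -1.0]
width: 0.0653
gripper_force: 0.0
t: 31.4
eef_pos: [0.4307, 0.0097, 0.0483]
ee_rot: [-3.142, -0.0, -1.573]
force: [1.0, 0.1, 0.0]
width: 0.0872
gripper_force: 0.0
t: 32.4
eef_pos: [0.4305, 0.1156, 0.2021]
ee_rot: [-3.141, 0.001, -1.573]
force: [0.4, -0.6, -0.5]
width: 0.0875
gripper_force: 0.0
t: 33.0
eef_pos: [0.4612, 0.2511, 0.2012]
ee_rot: [-3.142, -0.0, -1.571]
force: [-0.6, -0.4, -0.5]
width: 0.0876
gripper_force: 0.0
top die_mid [([476.1, 171.1], 0.56, array([ 0.663, -0.411])), ([394.6, 170.6], 0.47, array([ 0.659, -0.185]))]
top pad [([392.9, 173.7], 0.87, array([ 0.654, -0.183]))]
scene die_mid [([238.5, 225.1], 0.39, array([ 0.653, -0.187]))]
scene pad [([242.8, 228.4], 0.92, array([ 0.648, -0.179]))]
```

View pics/c10.png

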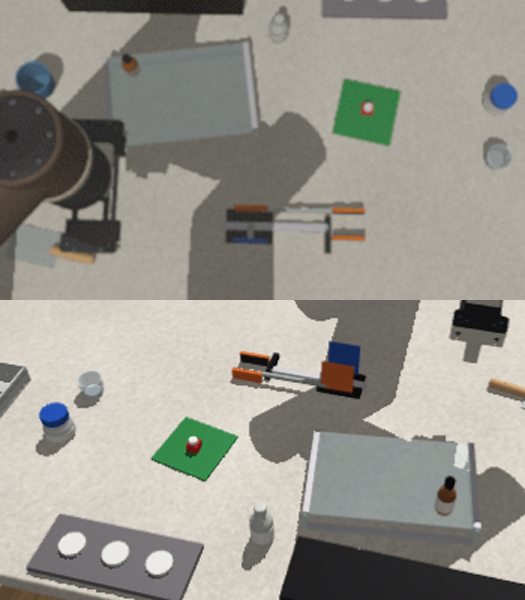

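The die stands upright at the pad's middle. The reacher lies flat on bare bench with its trigger released, and everything else is where it was.

```bash
python3 -c "
from station import job_done;print(job_done())"
```

```text
the job is handed in; nothing more can be done
None
```

The job is handed in at about 33 s: the die is upright near the middle of the green pad, squeezed with an estimated 5 N at most, and the reacher lies flat on the bare bench with its trigger released.

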